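# Load the watchmaker's kit tray, tall jar last

### The arm

A 6-joint arm with a two-finger parallel gripper is mounted at the origin on a cart in front of the work surface, level with it; the furniture and walls round the work are solid. World frame = base frame: x ahead of the robot, y to its left, z up, the work surface at z = 0. Lengths are in m, angles in rad, forces in N, time in s.
With the tool pointing down it reaches from about 0.275 to 0.875 m from the base axis. Payload 12.5 kg.
Tool frame: the origin (TCP) lies at the very end of the fingers, on their centre line; the grasp point (between the pads) lies 19 mm behind it; x points along the fingers, y is the direction in which the jaws open and shut, and the axes are right-handed (so a half turn about x gives the same grasp; the last joint's range is limited). The gripper opens to 85 mm and grips with 20 to 120 N. Pads are 22 mm wide; open, the fingers measure 114 mm over their backs; the gripper's body (76 mm by 85 mm) begins 54 mm behind the grasp point. The pads swing forward as they close: fully open they stand 13 mm farther back than shut.
Start: joints at [1.185, 0.351, 1.652, -0, 1.139, -0.085], TCP at [0.163, 0.525, 0.231] pointing down, gripper open.
Joint ranges: [-2.75, 2.75], [-0.79, 2.1], [0.01, 2.65], [-1.57, 4.71], [0.07, 3.14], [-2.87, 2.87]. Speed limits (rad/s): [2.22, 2.22, 2.79, 3.14, 3.14, 3.14].

### API

Orientations are given as a 3x3 rotation matrix whose columns are the frame's x, y, z axes.
In Python, from bench import manip gives the robot as it stands. Calls block until the motion is done:
- manip.move_ptp(position, orientation): joint-space move of the TCP to a pose.
- manip.move_l(position, attitude=None, max_speed=0.15): straight line of the TCP; attitude=None keeps the orientation; max_speed is the mean speed in m/s.
- manip.move_j(angles): joint-space move.
- manip.set_gripper(opening, effort=None): opening from 0.0 (shut) to 1.0 (fully open); effort is the grip in N (None keeps the last); returns when the fingers have stopped.
- manip.dwell(seconds).
- manip.inverse_kinematics(position, orientation): joint angles nearest the present ones, or None.
- manip.grab_frame(name): name is "scene" or "top"; returns (picture, depth): 480x640x3 uint8, red, green, blue; 480x640 float32, m along the optical axis (not along the pixel's ray), 0 where there is no reading.
- manip.get_calibration(name): a dict with "camera_matrix" (3x3 intrinsics, pixels), "R" (3x3) and "t" (3): a world point X has camera coordinates R X + t. Camera axes: x right, y down, z forward; pixel columns grow to the right and rows downward; lengths in m; the calibration is good to about 2 mm. A picture is of the moment at which its call begins. get_calibration takes no time and is no camera call.
A pose or a line that the arm cannot do raises manip.Unreachable and nothing moves.
- manip.sign_off(): hands the job in, once; it reports no verdict.
Trained networks look in the newest picture that a camera, given by its name, has taken for a name from the list of things; names that differ only in an ending like _2 or _b are one class to them, and where a whole thing is asked for, a point or a joint stands for the part that bears it (a point fixed in the world has none). Each returns a list of dicts, best first, with "confidence" (0 to 1); they miss things now and then, are a little off and sometimes report something else, mostly with a low value. They report only what shows in the picture. A call takes as long as a camera call. They do not tell look-alikes from the thing itself.
- manip.look_for(camera, name): "at" ([x, y, z] in m, in world coordinates, good to about 4 mm: the middle of the surface that is visible of it).
Readings, each from a call of its own:
- manip.current_time(): time.
- manip.current_qpos(): joint angles.
- manip.current_joint_vel(): joint speeds.
- manip.current_joint_torque(): joint torques, N m.
- manip.current_ee_pos(): TCP position.
- manip.current_tcp_rot(): TCP orientation.
- manip.current_force(): force on the tool from outside, world axes, zero at the start.
- manip.current_ft_torque(): the same for the moment, N m.
- manip.current_grip_width(): opening from 0.0 (shut) to 1.0 (fully open).
Only numpy, scipy, OpenCV 4.12 (cv2) and the standard library are available. Lean on these libraries where they do the work, as an engineer would, in place of code of your own. Each camera call takes 0.05 s, during which the arm holds its last target. There are 200 camera calls.

### The job

Load the wooden kit tray for the next job: set the round steel bench block upright in the tray's large square recess first, and only after you have let go of it there, set the tall straight-sided black jar upright in the small square recess beside it, so that the tall part never stands in the way. Both must stand flat on the floors of their recesses, let go.

Things in the scene. Friction and masses are not known exactly. Their poses are not given: they have to be found in the camera images.
- bench_block: grey steel drum with small holes round its flat top, 42 mm in diameter, 20 mm high, about 0.16 kg, loose, upright; grip across its diameter on the upper 12 mm (6 mm go down into the recess). Origin: centre of the underside, z up. Not the silvery tin (36 mm wide, ribbed lid).
- black_jar: closed black jar: straight upright cylinder with a flat top, 32 mm in diameter, 45 mm high, 0.09 kg, loose; gripped on its upper 20 mm the fingers clear the bench block. Origin: centre of the underside, z up. Not the black waisted eyeglass (36 mm wide, 31 mm high).
- kit_tray: pale wooden board 82 (its x) x 138 (y) x 12 mm high, fixed, yaw up to 0.25 rad either way. Origin: centre of the underside, z up. Two square recesses 6 mm deep, floors at z = 6 mm: large 62 x 62 mm at x 0, y +31 mm (left, seen from the robot); small 48 x 48 mm at x 0, y -36 mm (right).
Things that resemble listed ones, but are neither listed nor needed, are in the scene too. What is shaped like the bench_block but blue or purple is not meant.

How it is judged:
By the outcome, as a careful person would: the job done as asked, in the order asked, and still so for the second after the job is handed in, with the robot touching nothing.
It also fails if it takes over 48 s, if anything falls off the work surface, if the arm or the gripper's body presses on something with over 40 N, if the wrist force passes 120 N, or if a joint passes its speed limit or range.

## Working session

There is one attempt and no reset: what is moved stays moved. The work goes in short steps, each a Python script; the robot and the scene stay as the last script left them, time stands still between calls to the robot, and variables do not carry over. Pictures are saved under pics/ and viewed, about 8 in all and at most 12, crops included, and the job is handed in when it is done.

```bash
mkdir -p pics; ls; python3 - <<'E'
from bench import manip
import cv2,numpy as np
ims=[]
for c in ("scene","top"):
    p,d=manip.grab_frame(c); np.savez(f"/tmp/{c}0.npz",p=p,d=d)
    cv2.imwrite(f"pics/{c}0.png",p[:,:,::-1])
    k=manip.get_calibration(c); print(c,k["camera_matrix"].round(1).tolist(),(-k["R"].T@k["t"]).round(3),k["R"].round(2).tolist())
    for n in ("bench_block","black_jar","kit_tray"):
        for o in manip.look_for(c,n):
            X=k["R"]@np.array(o["at"])+k["t"]; u=k["camera_matrix"]@X
            print(c,n,np.round(o["at"],3),round(o["confidence"],2),(u[:2]/u[2]).round())
print(manip.current_time())
E
```

```text
pics
scene [[436.5, 0.0, 324.2], [0.0, 436.5, 239.6], [0.0, 0.0, 1.0]] [-0.048 -0.565  0.413] [[0.74, -0.67, -0.0], [-0.28, -0.3, -0.91], [0.61, 0.68, -0.41]]
scene bench_block [ 0.418 -0.07   0.02 ] 0.84 [332. 283.]
scene bench_block [0.386 0.366 0.018] 0.57 [199. 222.]
scene black_jar [0.414 0.068 0.028] 0.94 [283. 255.]
scene kit_tray [0.408 0.233 0.008] 0.85 [236. 240.]
top [[555.2, 0.0, 318.9], [0.0, 555.2, 241.8], [0.0, 0.0, 1.0]] [0.209 0.029 1.29 ] [[0.0, -1.0, 0.0], [-0.98, -0.0, -0.21], [0.21, -0.0, -0.98]]
top bench_block [ 0.424 -0.065  0.021] 0.84 [357. 268.]
top bench_block [0.395 0.373 0.023] 0.59 [166. 279.]
top bench_block [ 0.592 -0.327  0.021] 0.53 [466. 198.]
top black_jar [0.42  0.081 0.048] 0.73 [293. 267.]
top kit_tray [0.411 0.244 0.006] 0.66 [224. 274.]
top kit_tray [ 0.422 -0.064  0.019] 0.22 [356. 268.]
0.4
```

View pics/scene0.png

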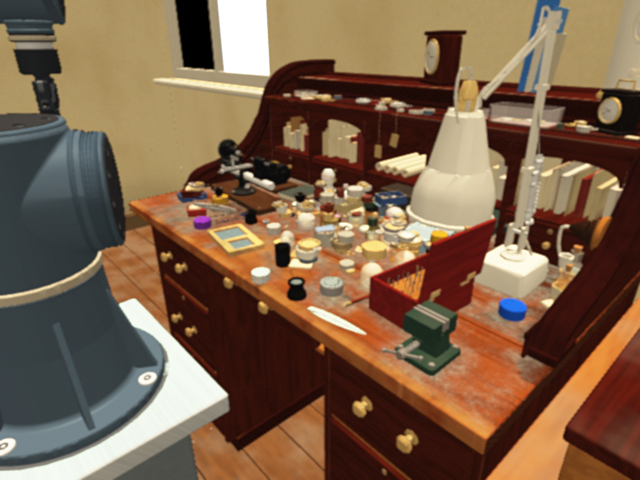

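View pics/top0.png

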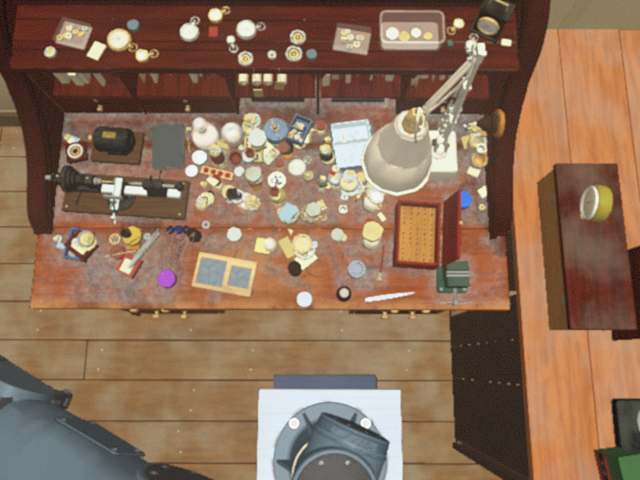

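The scene view shows the grey drum at (332,283), the black jar at (283,255) and the tray at (236,240). The purple (203,222) and blue (512,308) drums are decoys, and the waisted eyeglass is at (297,288). In the top view the same three are at (357,268), (294,268) and (224,274). Next I'll zoom in and measure.

```bash
cat > h.py <<'E'
from bench import manip
import numpy as np, cv2
def cloud(c,d):
    k=manip.get_calibration(c);K=k["camera_matrix"];v,u=np.mgrid[:480,:640]
    P=np.stack([(u-K[0,2])/K[0,0]*d,(v-K[1,2])/K[1,1]*d,d],-1)
    W=(P-k["t"])@k["R"]; W[d==0]=np.nan; return W
def proj(c,X):
    k=manip.get_calibration(c);p=(k["R"]@np.asarray(X,float)+k["t"]);p=k["camera_matrix"]@p;return p[:2]/p[2]
E
python3 - <<'E'
from h import *
for c,b in (("top",(180,225,400,315)),("scene",(190,205,370,310))):
    z=np.load(f"/tmp/{c}0.npz");p=z["p"];W=cloud(c,z["d"])
    x0,y0,x1,y1=b
    cv2.imwrite(f"/tmp/{c}c.png",cv2.resize(p[y0:y1,x0:x1,::-1],None,fx=800/(x1-x0),fy=800/(x1-x0),interpolation=cv2.INTER_CUBIC))
    for n,lo,hi,cen,r in (("block",.012,.03,(.42,-.067),.035),("jar",.03,.06,(.417,.077),.03),("table",-.02,.006,(.40,-.0),.08)):
        m=(np.hypot(W[...,0]-cen[0],W[...,1]-cen[1])<r)&(W[...,2]>lo)&(W[...,2]<hi)
        q=W[m]; print(c,n,m.sum(),q.min(0).round(4),q.max(0).round(4),np.median(q,0).round(4))
    np.save(f"/tmp/W{c}.npy",W)
a=cv2.imread("/tmp/topc.png");b=cv2.imread("/tmp/scenec.png")
im=np.vstack([a,b]);cv2.imwrite("pics/crop.png",cv2.resize(im,None,fx=600/im.shape[0],fy=600/im.shape[0],interpolation=cv2.INTER_AREA))
# rectified top height map 2mm cell, and colour
W=np.load("/tmp/Wtop.npy");p=np.load("/tmp/top0.npz")["p"]
# print heights on coarse grid 1cm: x .33-.54 , y .34..-.16
g=np.full((22,52),-9.)
f=W.reshape(-1,3);f=f[np.isfinite(f[:,0])]
i=((f[:,0]-.33)/.01).astype(int);j=((.34-f[:,1])/.01).astype(int)
ok=(f[:,0]>.33)&(f[:,1]<.34)&(i<22)&(j<52)
np.maximum.at(g,(i[ok],j[ok]),f[ok,2]*1000)
print("rows x=.33+.01i (from far); cols y=.34-.01j; mm")
for r in range(21,-1,-1): print(f"{.33+.01*r:.2f}"," ".join(f"{max(-9,int(round(x))):2d}" for x in g[r]))
E
```

```text
top block 259 [ 0.4023 -0.0817  0.0122] [ 0.4424 -0.0421  0.0267] [ 0.4224 -0.063   0.0192]
top jar 158 [0.4063 0.0659 0.0308] [0.4371 0.0958 0.0516] [0.4206 0.0799 0.0442]
top table 2894 [ 0.3307 -0.0783 -0.0192] [0.4797 0.0793 0.006 ] [ 0.3999  0.0017 -0.0008]
scene block 288 [ 0.4013 -0.0859  0.0121] [ 0.4413 -0.0449  0.0217] [ 0.4175 -0.0692  0.0198]
scene jar 183 [0.405  0.0625 0.0304] [0.4357 0.094  0.0477] [0.4172 0.0713 0.043 ]
scene table 2232 [ 0.3296 -0.0797 -0.0199] [0.4799 0.0794 0.006 ] [3.892e-01 4.800e-03 3.000e-04]
rows x=.33+.01i (from far); cols y=.34-.01j; mm
0.54  3  5  6  3  4  4  4  3  4  5  4  5  6  5  3 64 64  5  5  5  5  5 40 42 42 41 39 30 39 46 46 43 14  8  5  4  4  6  5  1  5  4  8  8  5  6  9  6  8 64 61 41
0.53  3  2  3  6 10 10  2  3  3  4  6  5  3  4  5  6  3  5  3  4  6  5 37 40 41 38 39 27 29 34 28 23  4  6  5  5  7  4  5  3  6  4  5  9  3  4  5  6  3 63 61 43
0.52 10  1  4  7  7  9  5  3  5  4 18 20  6  3  4  5  6  5  4  2  3  5  2 33 41 30  2  3  4  3  4  4  2  5  2 11  6  5  4  4  2  3 -1 79 -9 -9  7  3  3 65 42 54
0.51 28 32 34 15  7  2  5  5  3
[... 2327 characters left out ...]
 5  4 31 33 32 33  7  4  7  3  4  4  4  3  3  4  0  2  0
0.36  5  4  4  2  3  5  6  5  1 12 14 15 16 16 15 15  5  5  5  4  3  4  4  4  3  3 21 24 22 20  3  5  5  1  4 33 36 34 32  3  4  4  3  4  4 10 11 13 14 12 10  9
0.35  6  9  3  1  4 10  5  5  4  3  3  2  5  3  4 10  3  5  5  3  4  4  3  6  6  3 23 21 24 23  2  6  5  4  4  7 38 32 35  4  2  4  9 12 13 18 12 12 13 13  6  6
0.34  5  3  4  4  4  5  5  4  4  4  5  4  4  4  6  3  4  4  4  5  2  3  5  6  3  2 23 23 23 23  6  4  4  5  4  2  7 14  3  4  4  5 11  7  6  3  4  3  9  4  4  5
0.33  3  4  2  3  1  2  3  4  5  3  2  4  5  3  4  4  4  3  2  2  1  3  4  2  3  4  4 23 21 14  3  2  3  1  5  3  2  4  2  3  6  3  2  2  4  4  4  3  4  4  2  3
```

View pics/crop.png

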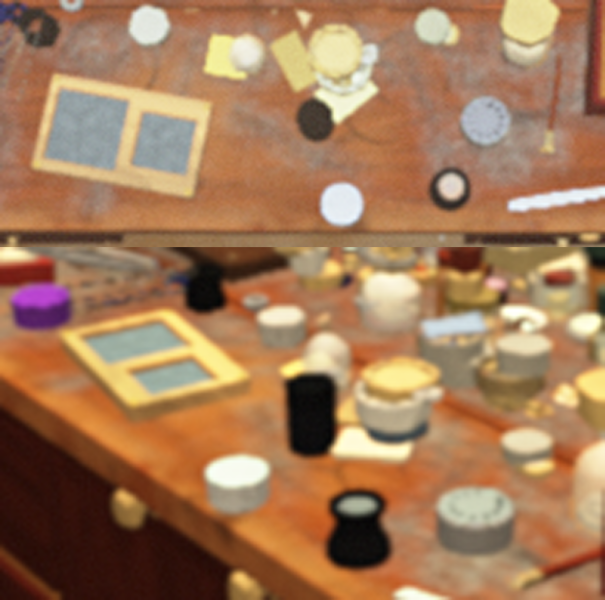

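The crops confirm the picks. The holed grey drum is at top (357,268), the straight jar at (294,268), and the tin at (304,299) and eyeglass at (344,293) are to be avoided. Both cameras put the tops of the block and jar at about 20 and 44 mm. Next I'll fit the tray and check reach.

```bash
python3 - <<'E'
from h import *
for c in ("top","scene"):
    z=np.load(f"/tmp/{c}0.npz");p=z["p"];W=np.load(f"/tmp/W{c}.npy")
    k=manip.get_calibration(c);K=k["camera_matrix"]
    # homography for plane z=.012 -> rectified 1px=1mm, origin (.32,.36)
    def warp(zz):
        M=K@np.column_stack([k["R"][:,0],k["R"][:,1],k["R"][:,2]*zz+k["t"]])
        A=np.array([[0,-.0005,.50],[-.0005,0,.36],[0,0,1]]) # px(u,v): x=.50-.0005v ; y=.36-.0005u
        return cv2.warpPerspective(p,M@A,(520,340),flags=cv2.WARP_INVERSE_MAP|cv2.INTER_CUBIC)
    im=warp(.012); cv2.imwrite(f"/tmp/w{c}.png",im[:,:,::-1])
    hsv=cv2.cvtColor(im,cv2.COLOR_RGB2HSV); print(hsv[170,100:400:20].tolist())
    h,s,v=[hsv[...,i].astype(int) for i in range(3)]
    rim=((h>13)&(h<32)&(s>60)&(v>170)).astype(np.uint8)
    rec=((h>60)&(h<125)&(s>15)&(v>90)).astype(np.uint8)
    for nm,m in (("rim",rim),("rec",rec)):
        m=cv2.morphologyEx(m,cv2.MORPH_OPEN,np.ones((5,5)))
        cs,_=cv2.findContours(m,cv2.RETR_EXTERNAL,cv2.CHAIN_APPROX_NONE)
        for q in sorted(cs,key=cv2.contourArea)[::-1][:2]:
            (u,vv),wh,a=cv2.minAreaRect(q)
            print(c,nm,"x %.4f y %.4f"%(.5-.0005*vv,.36-.0005*u),np.array(wh)*.5,round(a,1))
    f=W.reshape(-1,3);f=f[np.isfinite(f[:,0])]
    m=(np.abs(f[:,0]-.42)<.12)&(f[:,1]<.4)&(f[:,1]>-.2)&(f[:,2]>.07); print("tall",f[m].min(0).round(3),f[m].max(0).round(3)) if m.any() else 0
    m=(f[:,0]<.56)&(f[:,0]>.44)&(abs(f[:,1]+.09)<.04)&(f[:,2]>.05); print("yellow",f[m].min(0).round(3),f[m].max(0).round(3))
cv2.imwrite("pics/tray.png",np.hstack([cv2.imread("/tmp/wtop.png")[:,:400],cv2.imread("/tmp/wscene.png")[:,:400]]))
dn=np.array([[0,0,1],[0,1,0],[-1,0,0]],float)
for P in ((.422,-.064,.008),(.421,.08,.025),(.41,.27,.014)):
    for s in (1,-1):
        R=dn@np.diag([1,s,s]); q=manip.inverse_kinematics(P,R); print(P,s,None if q is None else np.round(q,2))
print(np.round(manip.current_tcp_rot(),2).tolist(),manip.current_grip_width())
E
```

```text
[[21, 92, 240], [99, 20, 162], [98, 24, 169], [96, 22, 160], [95, 19, 158], [99, 20, 162], [95, 20, 163], [21, 89, 234], [17, 90, 205], [95, 20, 162], [95, 19, 158], [96, 22, 166], [94, 23, 169], [20, 85, 241], [15, 128, 187]]
top rim x 0.4101 y 0.2406 [146.88777161  87.46239471] 10.0
top rim x 0.4753 y 0.1392 [49.5 77.5] 90.0
top rec x 0.4145 y 0.2736 [55.63336945 56.30419159] 10.3
top rec x 0.4026 y 0.2075 [41.9859581  42.09989166] 10.7
tall [ 0.43  -0.191  0.07 ] [ 0.52  -0.073  0.084]
yellow [ 0.476 -0.117  0.056] [ 0.56  -0.072  0.084]
[[19, 141, 245], [17, 143, 208], [32, 30, 159], [71, 27, 182], [65, 25, 176], [67, 24, 178], [49, 23, 181], [23, 102, 247], [20, 147, 241], [18, 83, 160], [68, 23, 175], [70, 26, 177], [62, 21, 179], [23, 101, 242], [18, 148, 217]]
scene rim x 0.4285 y 0.2130 [143. 225.] 90.0
scene rim x 0.3350 y 0.1747 [  9.  131.5] 90.0
scene rec x 0.4128 y 0.2691 [36.64270401 50.95578003] 10.6
scene rec x 0.4012 y 0.2035 [24.59675026 37.11873245] 10.3
tall [ 0.475 -0.12   0.07 ] [ 0.521 -0.074  0.08 ]
yellow [ 0.475 -0.12   0.051] [ 0.56  -0.074  0.08 ]
(0.422, -0.064, 0.008) 1 [-0.26  0.54  2.1  -0.    0.5  -1.83]
(0.422, -0.064, 0.008) -1 [-0.26  0.54  2.1  -0.    0.5   1.31]
(0.421, 0.08, 0.025) 1 [ 0.08  0.5   2.1  -0.    0.54 -1.49]
(0.421, 0.08, 0.025) -1 [ 0.08  0.5   2.1  -0.    0.54  1.65]
(0.41, 0.27, 0.014) 1 [ 0.49  0.6   1.94 -0.    0.6  -1.08]
(0.41, 0.27, 0.014) -1 [ 0.49  0.6   1.94 -0.    0.6   2.06]
[[-0.0, 0.3, 0.96], [-0.0, 0.96, -0.3], [-1.0, -0.0, -0.0]] 0.9990850259784895
```

View pics/tray.png

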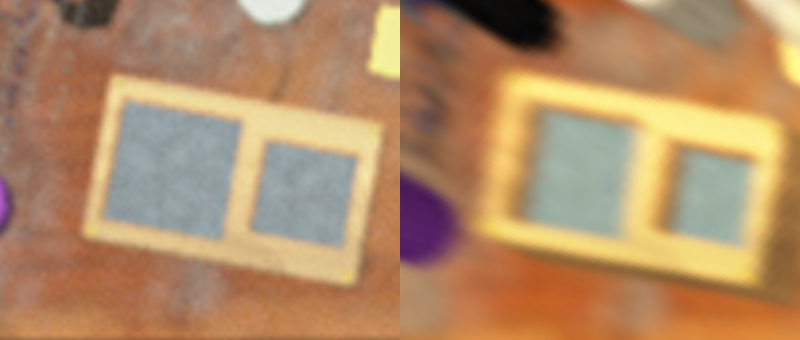

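The tray centre is about (0.410, 0.241) with yaw about -0.18, and the two views agree to about 3 mm against 8–10 mm of slack. Everything is reachable, so I'll go for the block.

```bash
cat >> h.py <<'E'
def down(phi): # jaws (tool y) along world y turned by phi about z
    c,s=np.cos(phi),np.sin(phi); return np.column_stack([[0,0,-1],[-s,c,0],[c,s,0]])
YAW=-.178; LARGE=(.4145,.272); SMALL=(.403,.206)
def st(m=""): print(m,"t%.2f"%manip.current_time(),np.round(manip.current_ee_pos(),4),"w%.3f"%manip.current_grip_width(),"F",np.round(manip.current_force(),1))
E
python3 - <<'E'
from h import *
for c in ("top","scene"):
    W=np.load(f"/tmp/W{c}.npy");y=np.array([-np.sin(YAW),np.cos(YAW)]);x=np.array([np.cos(YAW),np.sin(YAW)])
    d=W[...,:2]-np.array([.410,.241]);a=d@x;b=d@y;z=W[...,2]
    print(c,"floors",*[round(float(np.median(z[(abs(a)<.015)&(abs(b-o)<.015)])),4) for o in (.031,-.036)],"rim",round(float(np.median(z[(abs(a)>.033)&(abs(a)<.039)&(abs(b)<.06)])),4))
st()
manip.move_ptp((.422,-.064,.12),down(0)); manip.set_gripper(.7,40); st()
manip.move_l((.422,-.064,.03),max_speed=.15); st()
manip.move_l((.422,-.064,.008),max_speed=.06); st()
manip.set_gripper(0,45); st("closed")
manip.move_l((.422,-.064,.03),max_speed=.08); manip.dwell(.2); st("lift")
manip.move_l((.422,-.064,.10),max_speed=.15); st("lift")
p,d=manip.grab_frame("scene"); cv2.imwrite("pics/lift1.png",p[120:330,150:450,::-1])
E
```

```text
top floors 0.0052 0.0059 rim 0.0109
scene floors -0.7765 0.0067 rim -0.0831
 t0.40 [0.1629 0.5253 0.2312] w0.999 F [-0.1 -0.1 -0. ]
 t3.11 [ 0.422  -0.0639  0.12  ] w0.700 F [-0.3  0.6 -0.5]
 t3.86 [ 0.4224 -0.0641  0.0305] w0.701 F [ 1.2 -0.2 -0.2]
 t4.38 [ 0.4218 -0.0639  0.0077] w0.701 F [ 0.7 -0.2 -0.4]
closed t4.71 [ 0.4222 -0.0641  0.0086] w0.452 F [-2.6 -1.1  8.3]
lift t5.33 [ 0.4218 -0.0639  0.0296] w0.453 F [-0.2  0.6 -1.1]
lift t5.95 [ 0.4217 -0.0639  0.0995] w0.455 F [-0.1 -1.  -2.6]
```

View pics/lift1.png

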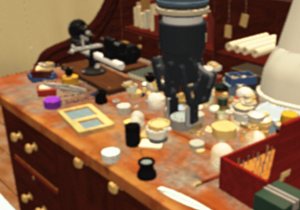

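The block is held: the grip width stays steady at 0.45 and the force reading shows about 1.6 N of weight. The picture shows it in the jaws at about (185,120). Next I'll set it down.

```bash
python3 - <<'E'
from h import *
R=down(YAW); X,Y=LARGE
manip.move_ptp((X,Y,.10),R); manip.dwell(.2); st()
p,d=manip.grab_frame("scene"); u,v=proj("scene",(X,Y,.09)).astype(int); cv2.imwrite("pics/pre1.png",cv2.resize(p[v-50:v+60,u-70:u+75,::-1],None,fx=5,fy=5,interpolation=cv2.INTER_CUBIC))
manip.move_l((X,Y,.022),max_speed=.15); st()
z=.018
while z>=.0115:
    manip.move_l((X,Y,z),max_speed=.03); f=manip.current_force()[2]; st()
    if f>6: break
    z-=.0015
manip.set_gripper(.7); manip.dwell(.2); st("open")
manip.move_l((X,Y,.06),max_speed=.12); manip.move_l((X,Y,.12),max_speed=.2); st()
manip.move_ptp((.421,.080,.14),down(0)); st()
for c in ("top","scene"):
    p,d=manip.grab_frame(c); np.savez(f"/tmp/{c}1.npz",p=p,d=d)
    cv2.imwrite(f"pics/{c}1.png",p[:,:,::-1])
W=cloud("top",np.load("/tmp/top1.npz")["d"]);m=(np.hypot(W[...,0]-X,W[...,1]-Y)<.035)&(W[...,2]>.018);q=W[m]
if len(q): print(len(q),q.min(0).round(4),q.max(0).round(4),np.median(q,0).round(4))
a=cv2.imread("pics/top1.png")[225:315,150:330];b=cv2.imread("pics/scene1.png")[200:290,180:360]
cv2.imwrite("pics/c1.png",cv2.resize(np.vstack([a,b]),(600,600),interpolation=cv2.INTER_CUBIC))
E
```

```text
t7.47 [0.4149 0.2712 0.1   ] w0.457 F [-0.5 -0.7 -1.9]
 t8.18 [0.4149 0.2721 0.0225] w0.453 F [-0.9 -0.5 -2. ]
 t8.47 [0.4147 0.2721 0.0184] w0.452 F [ 0.1  0.4 -1.1]
 t8.72 [0.4145 0.272  0.0165] w0.453 F [-0.3  0.8 -1.8]
 t8.97 [0.4145 0.272  0.0149] w0.453 F [ 0.1  0.3 -1.3]
 t9.22 [0.4146 0.2721 0.0145] w0.451 F [-4.6 -4.1 17.7]
open t9.76 [0.4145 0.272  0.0134] w0.701 F [-0.1 -0.1  0.6]
 t10.74 [0.4143 0.2719 0.1195] w0.701 F [ 0.3  0.  -0.9]
 t11.53 [0.4209 0.0805 0.1394] w0.704 F [-0.4  0.4 -0.3]
262 [0.3955 0.2511 0.0182] [0.4357 0.2929 0.0322] [0.4147 0.271  0.025 ]
```

View pics/c1.png

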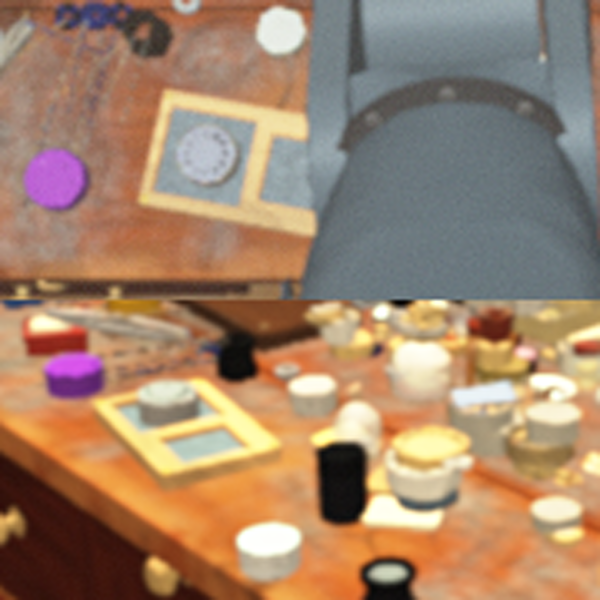

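The block stands centred in the large recess at (205,155) in the upper half, with its top at 25 mm as expected (6 + 20), and it has been released. The jar is untouched at (343,480) in the lower half, so it comes next.

```bash
python3 - <<'E'
from h import *
X,Y=.421,.080; R=down(-.15)
manip.set_gripper(.62,35); manip.move_ptp((X,Y,.10),R); manip.move_l((X,Y,.05),max_speed=.12); manip.move_l((X,Y,.027),max_speed=.06); st()
manip.set_gripper(0,35); st("closed")
manip.move_l((X,Y,.05),max_speed=.08); manip.move_l((X,Y,.13),max_speed=.15); st("lift")
assert .2<manip.current_grip_width()<.5
R=down(YAW); X,Y=SMALL
manip.move_ptp((X,Y,.13),R); manip.dwell(.2); st()
p,d=manip.grab_frame("scene"); u,v=proj("scene",(X,Y,.1)).astype(int); cv2.imwrite("pics/pre2.png",cv2.resize(p[v-70:v+60,u-80:u+85,::-1],None,fx=4,fy=4,interpolation=cv2.INTER_CUBIC))
manip.move_l((X,Y,.042),max_speed=.12); st()
z=.037
while z>=.029:
    manip.move_l((X,Y,z),max_speed=.03); f=manip.current_force()[2]; st()
    if f>5: break
    z-=.0015
E
```

```text
t13.26 [0.4209 0.08   0.0267] w0.622 F [ 0.1 -0.2  0. ]
closed t13.59 [0.4212 0.08   0.0273] w0.344 F [ 0.  -0.6  4. ]
lift t14.72 [0.4205 0.08   0.1292] w0.343 F [-0.5  1.2 -0.6]
 t15.49 [0.4031 0.2052 0.1297] w0.342 F [-0.5 -0.3 -0.3]
 t16.43 [0.4034 0.2061 0.0425] w0.347 F [-1.3  0.4 -1.2]
 t16.74 [0.403  0.206  0.0371] w0.347 F [ 0.5  1.3 -1. ]
 t16.99 [0.403  0.206  0.0355] w0.350 F [-0.9  0.3 -0.7]
 t17.24 [0.403  0.206  0.0339] w0.348 F [ 0.4 -1.  -1.3]
 t17.49 [0.4034 0.2062 0.0332] w0.346 F [-2.5 -0.2 12. ]
```

View pics/pre2.png

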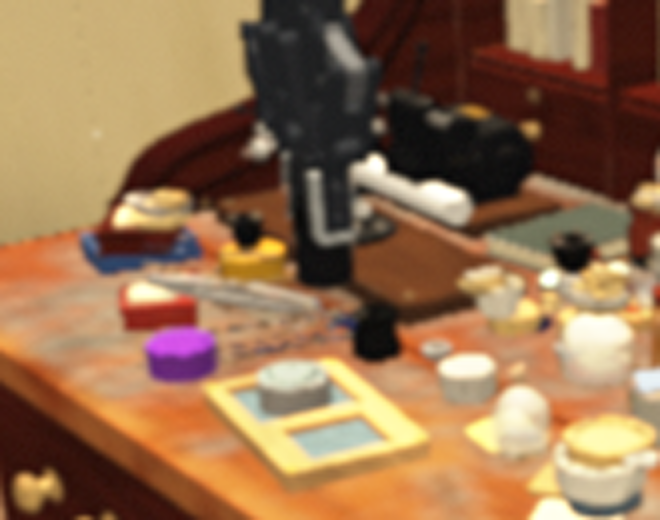

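The jar is held upright at (325,250). Lowering it met contact at 33.2 mm TCP, which is 6 mm above the grasp height and so the recess floor. I'll release and check.

```bash
python3 - <<'E'
from h import *
X,Y=SMALL
manip.set_gripper(.6); manip.dwell(.2); st("open")
manip.move_l((X,Y,.09),max_speed=.10); manip.move_l((X,Y,.16),max_speed=.2); manip.move_ptp((.40,-.05,.20),down(0)); st()
for c in ("top","scene"):
    p,d=manip.grab_frame(c); cv2.imwrite(f"pics/{c}2.png",p[:,:,::-1]); W=cloud(c,d)
    for n,(x,y),lo in (("block",LARGE,.018),("jar",SMALL,.035)):
        m=(np.hypot(W[...,0]-x,W[...,1]-y)<.033)&(W[...,2]>lo)&(W[...,2]<.08);q=W[m]
        if len(q): print(c,n,len(q),q.min(0).round(4),q.max(0).round(4),np.median(q,0).round(4))
a=cv2.imread("pics/top2.png")[225:315,150:330];b=cv2.imread("pics/scene2.png")[190:280,150:330]
cv2.imwrite("pics/c2.png",cv2.resize(np.vstack([a,b]),(600,600),interpolation=cv2.INTER_CUBIC))
E
```

```text
open t18.03 [0.403  0.206  0.0324] w0.600 F [ 0.3 -0.6  0.4]
 t20.27 [ 0.3999 -0.0494  0.1993] w0.598 F [ 0.  -0.2 -0.5]
top block 262 [0.3952 0.2507 0.0184] [0.4355 0.2919 0.0346] [0.4149 0.2708 0.025 ]
top jar 163 [0.3882 0.191  0.0366] [0.4199 0.2221 0.0575] [0.4031 0.2057 0.0501]
scene block 109 [0.3946 0.2485 0.0184] [0.4332 0.2907 0.0283] [0.4068 0.2674 0.0261]
scene jar 158 [0.3877 0.187  0.035 ] [0.4179 0.2194 0.053 ] [0.3997 0.1964 0.0481]
```

View pics/c2.png

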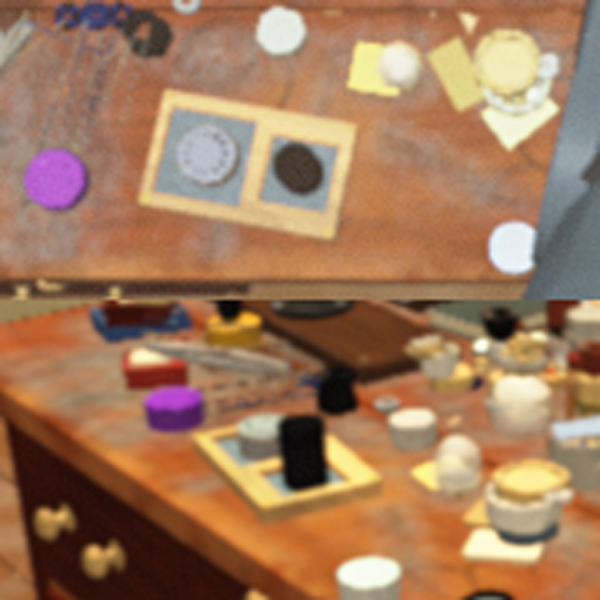

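Both parts stand upright in their recesses, the block at (205,155) and the jar at (298,168) in the upper half. Their tops are at 25 and 50 mm, and the robot is clear of everything.

```bash
python3 -c "
from bench import manip
manip.sign_off()"
```

```text
the job is handed in; nothing more can be done
```

Both parts are in the kit tray and let go, in the order asked, and the job is handed in. I set the bench block upright in the large recess and released it first. Then I set the black jar upright in the small recess, and the arm was clear at about 20 s of the 48 s allowed.

- **Heights:** From the top camera, the block's top is at 25 mm and the jar's at 50 mm, against 26 and 51 mm expected for parts flat on the recess floors. The scene camera gave 26 and 48 mm.
- **Centring:** Both parts sit within about 2 mm of where I aimed, with 8–10 mm of slack all round.
- **Forces:** The highest wrist reading I saw was about 18 N, when the block touched the recess floor.
- **Disagreements:**
  - The scene camera's depth for the large recess floor and the rim was unusable before placing, so those heights come from the top camera and the contact height.
  - The two views placed the tray about 3 mm apart.
  - The grip width while holding the block read about 38 mm against 42 mm nominal, probably because the opening scale is not linear. The grip held steady.

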